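Unplug and hold the recessed reset of the dust-extractor control box

TASK

Reset the dust extractor: first pull the lock plug out of the hole in the top of the grey control box and stand it upright in the metal cup, down on its collar, and let go of it. Then take the long reset stylus from the wooden tool block, reach its rod through the freed hole and gently press the recessed button all the way down; finish while still gripping the stylus and holding the button down. Leave the awl and everything else on the bench where they are.

Things in the scene. Friction and masses are not known exactly. Their poses are not given: they have to be found in the camera images.
- aperture (a point): Centre of the 19 mm round hole in the 10 mm thick top plate of the grey steel control box, at the height of the plate's upper face (80 mm above the bench); z up. The box is fixed, 114 x 144 mm, hollow below the plate; the hole is 30 mm from the box's middle along the box's own +y. A low amber lamp (6 mm high) is on the other half (60 mm from the hole) and a flat black strip is beyond it. The lock plug stands in the hole at the start.
- reset_button (a joint): Travel of the reset button in m: 0 released, 0.006 fully down. The button is a 24 mm flat grey disc inside the control box, centred under the hole, its top 40 mm below the plate's upper face when released. It moves straight down against a spring: 1.8 N to start, 6 N fully down, then a hard stop; it springs back when let go.
- plug_grip (a point): Grip point of the loose lock plug, the middle (32 mm above the collar's underside) of its upright part. The plug, 90 g: a black upright cylinder grip 24 mm in diameter and 46 mm tall, on a flat steel collar 36 mm in diameter and 6 mm thick, with a steel shank 14 mm in diameter reaching 32 mm below the collar (too short to reach the button). z is its axis, upward.
- plug_collar (a point): Centre of the underside of the lock plug's collar, which rests on the control box's top plate at the start; z is the plug's axis, upward.
- cup_mouth (a point): Centre of the mouth of the fixed aluminium cup, at the height of its rim (72 mm above the bench). The cup is 40 mm outside and 22 mm inside in diameter, 54 mm deep inside, on a 100 mm square plywood base. The plug's shank goes in and its collar comes to rest on the rim.
- stylus_grip (a point): Middle of the handle of the loose reset stylus. The stylus, 100 g: a plain cylindrical wooden handle 24 mm in diameter and 70 mm tall with a straight steel rod 9 mm in diameter reaching 76 mm below the handle (rod tip 111 mm below this point). At the start it stands in one of the two holes of the tool block, the handle's underside on the block's top. z is its axis, upward.
- stylus_tip (a point): Tip of the stylus's steel rod, 111 mm below the handle's middle; z is the stylus's axis, upward.
- stylus: The reset stylus; origin at the centre of the handle's underside, z its axis, upward.
- lock_plug: The lock plug; origin at the centre of its collar's underside, z its axis, upward.
- block_top (a point): Centre of the top of the fixed wooden tool block, 85 mm above the bench; the block is 60 mm along this frame's x and 150 mm along its y, with two 14 mm holes, right through, at 40 mm either side along y. The stylus is in one, the awl in the other (which is which varies).
- awl: Bystander: awl in the tool block's other hole, with a short round wooden knob of a handle 38 mm in diameter, 36 mm tall; origin at the knob's underside, on the block's top. Stays in its hole.
- glue: Bystander: yellow glue bottle standing on the bench, 56 mm in diameter, 150 mm tall; origin at its underside.
- jar: Bystander: glass jar with a steel lid, 64 mm in diameter, 90 mm tall; origin at its underside.
- offcut: Bystander: wood offcut 60 x 110 x 38 mm; origin at its underside.
- tape_measure: Bystander: tape measure 68 x 40 x 60 mm; origin at its underside.
Mind the look-alikes: they are no part of the job. Leave any blue or purple look-alike of the part that bears cup_mouth alone.

How it is judged:
By the outcome, as a careful person would: the job done as asked, in the order asked, and still so for the second after the job is handed in, while the arm keeps its last pose, push and grip.
It also fails if it takes over 67 s, if anything falls off the work surface, if the arm or the gripper's body presses on something with over 40 N, if the wrist force passes 120 N, or if a joint passes its speed limit or range.

ROBOT

A 6-joint arm with a two-finger parallel gripper is mounted at the origin on the work surface. World frame = base frame: x ahead of the robot, y to its left, z up, the work surface at z = 0. Lengths are in m, angles in rad, forces in N, time in s.
With the tool pointing down it reaches from about 0.35 to 0.85 m from the base axis. Payload 8.1 kg.
Tool frame: the origin (TCP) lies at the centre of the arm's flange, where the gripper is bolted on; the fingertips stand 186 mm ahead of it and the grasp point (between the pads) lies 167 mm ahead of it; z points along the fingers, y is the direction in which the jaws open and shut (so a half turn about z gives the same grasp; the last joint's range is limited). The gripper opens to 93 mm and grips with 3 to 60 N. Pads are 15 mm wide; open, the fingers measure 128 mm over their backs; the gripper's body (75 mm by 188 mm) begins 65 mm behind the grasp point.
Start: joints at [1.066, 0.13, 1.488, -0, 1.523, -0.085], TCP at [0.245, 0.548, 0.405] pointing down, gripper open.
Joint ranges: [-2.96, 2.96], [-0.89, 2.26], [0.02, 2.5], [-1.34, 4.48], [0, 2.73], [-2.66, 2.66]. Speed limits (rad/s): [2.39, 2.39, 2.79, 3.14, 3.14, 3.14].

INTERFACE

Orientations are given as a rotation vector (axis times angle).
In Python, from plant import robot, viewer, order gives the robot as it stands.
- The arm moves only by the tool apply_moves, never from a script. Its argument "deltas" is a list of rows, each a list of 3 entries, a list of its own where there are three numbers: the finger opening in mm, from 0 to 93, then the shift along the tool's x, y, z in mm, then the turn about the tool's z in rad. In form: [[grip, [dx, dy, dz], yaw], ...]. A call has 1 to 5 rows; each row shifts and turns the commanded pose from where the row before left it, along the tool's axes as they then stand; what a row does not reach is not made up. A row lasts 1/8 s, in which the tool goes at most 62.5 mm and 10.7 degrees, less where a joint would pass 70% of its speed; a pose out of reach is approached as far as the arm can. A call is refused whole if a number of a shift passes 62.5 or a number of a turn 0.188, either way. A call with a gripper value outside its range is refused whole. The fingers move at their own pace and stop on an object; "grip_force" is the grip in N (left out, the last holds). Time passes only in rows, so rows that do not move let the fingers close. It gives the time, the measured TCP pose, the force and the opening at its end, in the units of the state.
- robot.read_state(): the state, without advancing time (a new reading comes with each control period).
- viewer.read_camera(name): name is "side" or "top" or "wrist"; returns the picture (400x640x3 uint8, blue, green, red); there is no depth.
- viewer.get_calibration(name): a dict with "fx", "fy", "cx", "cy" (pixels), "R" (3x3) and "t" (3): a world point X has camera coordinates R X + t. Camera axes: x right, y down, z forward; pixel columns grow to the right and rows downward; lengths in m; the calibration is good to about 2 mm. The wrist camera is an equidistant fisheye: a pixel r from the principal point sees the ray r / f radians off the axis. A picture is of the moment at which its call begins: read the wrist's pose just before it. get_calibration takes no time and is no camera call; for the wrist camera it gives the pose at the moment of the call.
- order.close_job(): hands the job in, once; it reports no verdict.
The state is a dict: "t": time; "q": joint angles; "dq": joint speeds; "joint_torque": joint torques, N m; "tool_pos": TCP position; "orientation": TCP orientation; "force": force on the tool from outside, world axes, zero at the start; "wrist_torque": the same for the moment, N m; "opening": finger opening in m.
Only numpy, scipy, OpenCV 4.12 (cv2) and the standard library are available. Lean on these libraries where they do the work, as an engineer would, in place of code of your own. Each camera call takes 0.05 s, during which the arm holds its last target. There are 200 camera calls.

## Working session

There is one attempt and no reset: what is moved stays moved. The work goes in short steps, Python scripts to look and compute and a tool call to move; the robot and the scene stay as the last step left them, time stands still between calls to the robot, and variables do not carry over. Pictures are saved under pics/ and viewed, about 8 in all and at most 12, crops included, and the job is handed in when it is done.

Besides the shell and the picture viewer there is one more tool, called after "Call:" in YAML: its name, and indented under it one key for each argument. apply_moves: Moves the arm, as the interface text tells. Its arguments: {"type":"object","properties":{"deltas":{"type":"array"},"grip_force":{"type":"number"}},"required":["deltas"]}

```bash
ls; mkdir -p pics
python3 - <<'E'
from plant import robot, viewer, order
import cv2
print(robot.read_state())
for n in("side","top","wrist"):
    print(n,viewer.get_calibration(n)); cv2.imwrite(f"pics/{n}0.png",viewer.read_camera(n))
E
```

```text
pics
{'t': 0.0, 'q': array([ 1.06559596e+00,  1.31117661e-01,  1.48927979e+00, -2.49332853e-05,
        1.52302217e+00, -8.54051489e-02]), 'dq': array([ 0.00139564,  0.00061145, -0.00017015, -0.00019059, -0.00055459,
       -0.00118989]), 'joint_torque': array([-1.41508858e-04, -5.59850514e+01, -4.91757202e+01,  7.67656881e-02,
        3.59041651e-02, -1.57533818e-04]), 'tool_pos': array([0.24441504, 0.54769995, 0.40371286]), 'orientation': array([-6.54473541e-01, -3.07214426e+00,  2.75649788e-03]), 'force': array([-0.53078242, -0.19888822, -0.53180315]), 'wrist_torque': array([ 0.0118244 , -0.00521909,  0.03705079]), 'opening': 0.09298794272285701}
side {'fx': 426.55204675530024, 'fy': 426.55204675530024, 'cx': 318.36680075475016, 'cy': 203.38256527853105, 'R': array([[-0.98998553, -0.14027884,  0.01582738],
       [-0.1156985 ,  0.74201206, -0.66032716],
       [ 0.08088582, -0.65554554, -0.75081125]]), 't': array([0.52157398, 0.10332994, 1.18275531])}
top {'fx': 380.66111632403386, 'fy': 380.66111632403386, 'cx': 318.00089960899203, 'cy': 194.31379648901913, 'R': array([[-0.01056529, -0.99991904, -0.00709112],
       [-0.98483517,  0.01163349, -0.17310215],
       [ 0.17317063,  0.00515471, -0.98487835]]), 't': array([0.06461842, 0.53265699, 1.16704473])}
wrist {'fx': 309.70691628693146, 'fy': 309.70691628693146, 'cx': 315.383266778158, 'cy': 195.46682223706514, 'R': array([[ 0.40772368,  0.91310376, -0.00170786],
       [ 0.88383844, -0.39418486,  0.25188868],
       [ 0.22932729, -0.10421045, -0.96775471]]), 't': array([-0.59879226, -0.02890193,  0.38874223])}
```

View pics/top0.png

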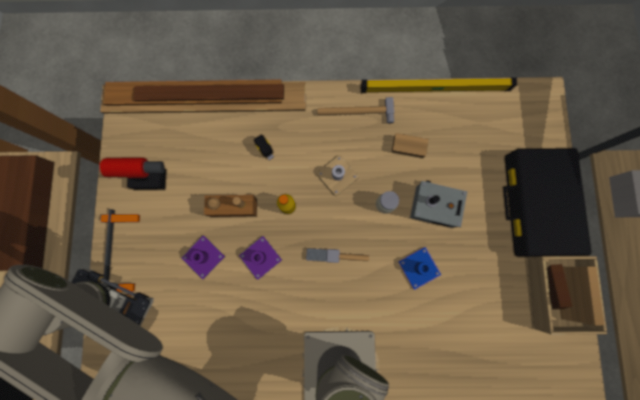

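View pics/side0.png

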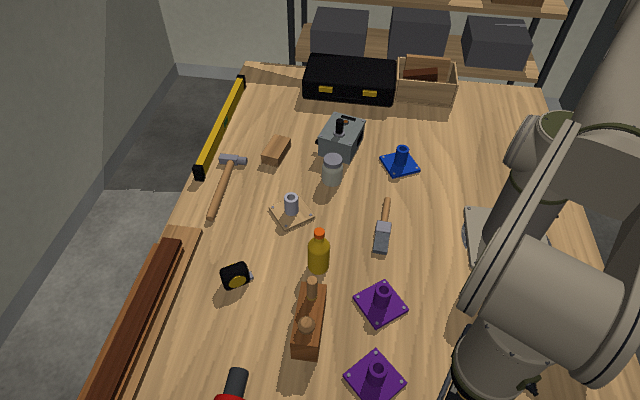

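The top view shows the control box with plug at (435,199), the cup on its plywood base at (338,171), and the tool block at (230,205). The stylus is at (237,201) and the awl at (213,203). The side view agrees: the taller, thin handle at (312,288) is the stylus and the wide knob at (306,328) is the awl. The purple and blue cups are decoys.

```bash
cat > h.py <<'E'
import numpy as np, cv2
from plant import robot, viewer, order
from scipy.spatial.transform import Rotation as Ro
def ray(c,u,v,fish=False):
    x=np.array([(u-c['cx'])/c['fx'],(v-c['cy'])/c['fy']])
    if fish:
        r=np.hypot(*x); d=np.r_[x/max(r,1e-9)*np.sin(r),np.cos(r)]
    else: d=np.r_[x,1]
    R=np.array(c['R']); return -R.T@c['t'], R.T@(d/np.linalg.norm(d))
def plane(c,u,v,z,fish=False):
    o,d=ray(c,u,v,fish); return o+d*(z-o[2])/d[2]
def tri(*rays):
    A=sum(np.eye(3)-np.outer(d,d) for o,d in rays); b=sum((np.eye(3)-np.outer(d,d))@o for o,d in rays)
    p=np.linalg.solve(A,b); return p,[round(1000*np.linalg.norm(np.cross(p-o,d)),1) for o,d in rays]
def proj(c,X,fish=False):
    p=np.array(c['R'])@X+c['t']
    if fish:
        r=np.hypot(p[0],p[1]); k=np.arctan2(r,p[2])/r; return c['cx']+c['fx']*p[0]*k, c['cy']+c['fy']*p[1]*k
    return c['cx']+c['fx']*p[0]/p[2], c['cy']+c['fy']*p[1]/p[2]
def totool(X):
    "shift in tool axes (mm) from TCP to world point X"
    s=robot.read_state(); return Ro.from_rotvec(s['orientation']).inv().apply(np.asarray(X)-s['tool_pos'])*1000
E
python3 - <<'E'
from h import *
T=viewer.get_calibration("top");S=viewer.get_calibration("side")
for n,a,b in (("plugtop",(434,199),(340,121)),("cup",(338,171),(291,198)),("stylustop",(237,201),(312,279)),("awl",(213,203),(306,322))):
    print(n,tri(ray(T,*a),ray(S,*b)))
s=robot.read_state(); print(Ro.from_rotvec(s['orientation']).as_matrix().round(3))
t=cv2.imread("pics/top0.png");d=cv2.imread("pics/side0.png")
f=lambda i,u,v:cv2.resize(i[v-35:v+35,u-45:u+45],None,fx=4.4,fy=4.2,interpolation=cv2.INTER_CUBIC)
cv2.imwrite("pics/m.png",np.vstack([np.hstack([f(t,440,200),f(t,230,200)]),np.hstack([f(d,340,140),f(d,310,300)])]))
E
```

```text
plugtop (array([ 0.50113396, -0.28351084,  0.1326935 ]), [np.float64(1.0), np.float64(1.0)])
cup (array([ 0.60485088, -0.00564883,  0.06648099]), [np.float64(0.7), np.float64(0.7)])
stylustop (array([0.49976942, 0.29341464, 0.15170295]), [np.float64(1.8), np.float64(1.8)])
awl (array([0.50041575, 0.37422966, 0.11245541]), [np.float64(1.4), np.float64(1.4)])
[[-0.913  0.408 -0.001]
 [ 0.408  0.913 -0.001]
 [ 0.    -0.001 -1.   ]]
```

View pics/m.png

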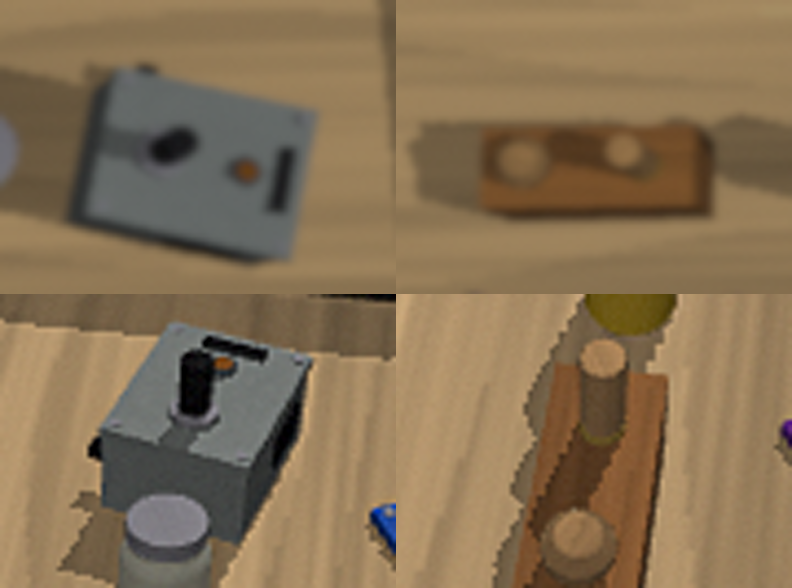

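The crops confirm the details: the plug is black on a steel collar, the stylus is the slim handle on the glue side, and the awl is the wide knob. First I turn so the jaws lie along world x.

Call:
apply_moves:
  deltas:
    - [93,[0,0,0],0.185]
    - [93,[0,0,0],0.185]
    - [93,[0,0,0],0.185]
    - [93,[0,0,0],0.185]
    - [93,[0,0,0],0.185]

```text
t: 0.78
tool_pos: [0.2445, 0.5478, 0.4043]
orientation: [1.964, 2.452, -0.001]
force: [0.2, 1.0, 0.7]
opening: 0.0928
```

Call:
apply_moves:
  deltas:
    - [93,[0,0,0],0.185]
    - [93,[0,0,0],0.04]
    - [93,[-60,20,0],0]
    - [93,[-60,20,0],0]
    - [93,[-60,20,0],0]

```text
t: 1.4
tool_pos: [0.3041, 0.3684, 0.4043]
orientation: [2.219, 2.223, -0.001]
force: [1.0, 0.4, 0.5]
opening: 0.093
```

Call:
apply_moves:
  deltas:
    - [93,[-60,20,0],0]
    - [93,[-60,20,0],0]
    - [93,[-60,20,0],0]
    - [93,[-60,20,0],0]
    - [93,[-60,20,0],0]

```text
t: 2.02
tool_pos: [0.4032, 0.0718, 0.4048]
orientation: [2.22, 2.222, 0.001]
force: [0.3, 0.3, -0.6]
opening: 0.0928
```

Call:
apply_moves:
  deltas:
    - [93,[-60,20,0],0]
    - [93,[-60,20,0],0]
    - [93,[-60,20,0],0]
    - [93,[-60,20,0],0]
    - [93,[0,0,0],0]

```text
t: 2.65
tool_pos: [0.4826, -0.167, 0.4036]
orientation: [-2.225, -2.216, 0.002]
force: [0.3, 0.1, 0.8]
opening: 0.0931
```

Run:
```python
from h import *
c=viewer.get_calibration("wrist"); im=viewer.read_camera("wrist"); cv2.imwrite("pics/w1.png",im)
import pickle; pickle.dump(c,open("pics/w1.pkl","wb"))
print(-c['R'].T@c['t'], proj(c,np.array([.501,-.284,.132]),1),proj(c,np.array([.501,-.284,.08]),1),proj(c,np.array([.605,-.006,.072]),1))
```

```text
[ 0.48233153 -0.09772025  0.38222575] (np.float64(335.4444865440786), np.float64(314.6599195360377)) (np.float64(332.89686723320506), np.float64(287.60342938121727)) (np.float64(433.1584856958725), np.float64(34.882766234420416))
```

View pics/w1.png

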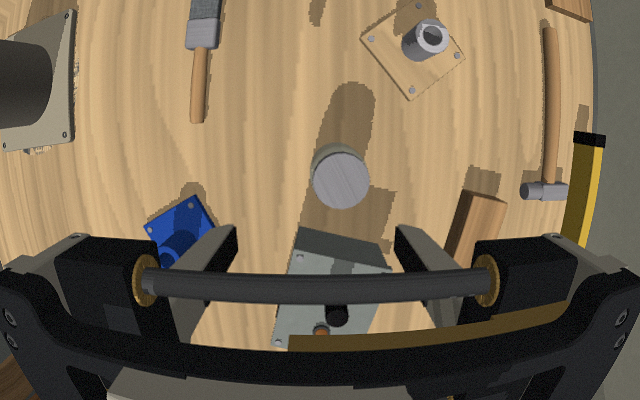

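The wrist view shows the plug top at about (336,316) and the cup mouth centred near (432,36). Both are within 2 px of what I predicted from the two-view fixes. Next I move the camera over the plug for a closer fix.

Call:
apply_moves:
  deltas:
    - [93,[-60,6,0],0]
    - [93,[-60,6,0],0]
    - [93,[-55,6,0],0]
    - [93,[0,0,0],0]

```text
t: 3.2
tool_pos: [0.5004, -0.34, 0.4039]
orientation: [-2.222, -2.219, 0.001]
force: [-0.5, 0.2, -0.1]
opening: 0.093
```

Run:
```python
from h import *
import pickle
c=viewer.get_calibration("wrist"); im=viewer.read_camera("wrist"); cv2.imwrite("pics/w2.png",im);pickle.dump(c,open("pics/w2.pkl","wb"))
print(-c['R'].T@c['t'], robot.read_state()['tool_pos'])
for z in (.132,.086,.08): print(proj(c,np.array([.501,-.284,z]),1))
u,v=map(int,proj(c,np.array([.501,-.284,.1]),1)); cv2.imwrite("pics/w2c.png",cv2.resize(im[max(v-75,0):v+75,u-100:u+100],None,fx=4,fy=4)); print(u-100,max(v-75,0))
```

```text
[ 0.49992853 -0.27068879  0.3825473 ] [ 0.50057664 -0.33828798  0.40408807]
(np.float64(316.904792600467), np.float64(133.27985040349088))
(np.float64(316.69613218932346), np.float64(130.73376389473444))
(np.float64(316.67356574235896), np.float64(130.45862674051153))
216 56
```

View pics/w2c.png

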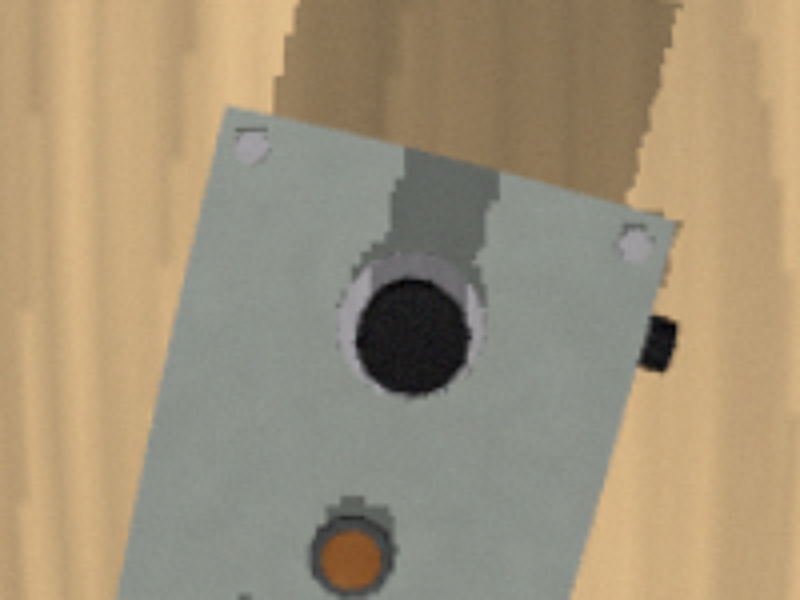

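The crop puts the plug-top centre at crop (413,335), image (319,140), with the steel collar concentric below it. Box axes are visible, and the lamp is on the –y side.

Run:
```python
from h import *
import pickle
c1=pickle.load(open("pics/w1.pkl","rb"));c2=pickle.load(open("pics/w2.pkl","rb"))
T=viewer.get_calibration("top");S=viewer.get_calibration("side")
im=cv2.imread("pics/w2.png"); g=im.max(2); g[:115]=255;g[160:]=255;g[:,:300]=255;g[:,340:]=255
n,l,st,ce=cv2.connectedComponentsWithStats((g<45).astype('uint8')); k=1+st[1:,4].argmax(); print(ce[k],st[k])
uv=ce[k]
P=plane(c2,*uv,.132,1); K=plane(c2,318.8,137.3,.086,1); print(P,K)
print(tri(ray(c2,*uv,True),ray(S,340,121))); print(proj(c1,P,1),proj(T,P),proj(S,P))
C=plane(c1,432,37,.072,1); print("cup",C)
print("tool shift", totool(P+[0,0,.167-.015]))
```

```text
[318.66721582 139.73805601] [305 126  29  29 607]
[ 0.50241837 -0.28924641  0.132     ] [ 0.50300204 -0.29030752  0.086     ]
(array([ 0.5024589 , -0.28952201,  0.1282762 ]), [np.float64(0.0), np.float64(0.0)])
(np.float64(336.7261878116124), np.float64(318.7667624793998)) (np.float64(435.8720636032177), np.float64(198.26206383714077)) (np.float64(340.0698157884398), np.float64(120.08287092026312))
cup [ 0.60357548 -0.0085648   0.072     ]
tool shift [ 48.88602269   1.95450741 120.14969639]
```

Call:
apply_moves:
  deltas:
    - [93,[49,2,20],0]
    - [93,[0,0,40],0]
    - [93,[0,0,40],0]
    - [93,[0,0,22],0]
    - [93,[0,0,0],0]

```text
t: 3.88
tool_pos: [0.502, -0.2866, 0.281]
orientation: [-2.215, -2.222, 0.0]
force: [-0.2, 0.8, 0.4]
opening: 0.0928
```

Call:
apply_moves:
  deltas:
    - [15,[0,0,0],0]
    - [15,[0,0,0],0]
    - [15,[0,0,0],0]
    - [15,[0,0,0],0]
    - [15,[0,0,0],0]
  grip_force: 30

```text
t: 4.5
tool_pos: [0.5025, -0.2895, 0.2828]
orientation: [2.221, 2.222, 0.0]
force: [0.1, -0.5, -0.4]
opening: 0.0474
```

Call:
apply_moves:
  deltas:
    - [15,[0,0,0],0]
    - [15,[0,0,0],0]
    - [15,[0,0,0],0]
    - [15,[0,0,0],0]
    - [15,[0,0,0],0]

```text
t: 5.12
tool_pos: [0.5025, -0.2893, 0.2827]
orientation: [-2.22, -2.223, 0.0]
force: [0.0, -0.4, -0.6]
opening: 0.0236
```

Call:
apply_moves:
  deltas:
    - [15,[0,0,-10],0]
    - [15,[0,0,-20],0]
    - [15,[0,0,-30],0]
    - [15,[0,0,-40],0]
    - [15,[0,0,0],0]

```text
t: 5.75
tool_pos: [0.5036, -0.29, 0.3891]
orientation: [2.214, 2.216, 0.003]
force: [0.7, -0.0, -0.6]
opening: 0.0234
```

Call:
apply_moves:
  deltas:
    - [15,[50,25,0],0]
    - [15,[55,25,0],0]
    - [15,[55,25,0],0]
    - [15,[50,26,0],0]
    - [15,[0,0,0],0]

```text
t: 6.38
tool_pos: [0.6042, -0.0755, 0.3826]
orientation: [-2.214, -2.228, -0.001]
force: [-0.9, -0.0, -0.4]
opening: 0.0236
```

Run:
```python
from h import *
import pickle
c=viewer.get_calibration("wrist"); im=viewer.read_camera("wrist"); cv2.imwrite("pics/w3.png",im);pickle.dump(c,open("pics/w3.pkl","wb"))
print(-c['R'].T@c['t'], robot.read_state())
print(proj(c,np.array([.6036,-.0086,.072]),1))
cv2.imwrite("pics/w3s.png",cv2.resize(im[50:380,150:490],None,fx=1.75,fy=1.75))
cv2.imwrite("pics/s3.png",viewer.read_camera("side"));cv2.imwrite("pics/t3.png",viewer.read_camera("top"))
```

```text
[ 0.60329734 -0.00619798  0.36129699] {'t': 6.425, 'q': array([-2.11840590e-01,  1.64315613e-01,  1.49151684e+00, -1.76522869e-04,
        1.48641199e+00, -2.16314261e-01]), 'dq': array([-0.05261724, -0.01164224,  0.01448378, -0.01275077,  0.00119248,
       -0.01243047]), 'joint_torque': array([ 2.34978475e+00, -5.77260375e+01, -4.97464406e+01,  5.32264486e-01,
       -3.13562946e-02,  3.24805928e-01]), 'tool_pos': array([ 0.6036221 , -0.07748315,  0.38249175]), 'orientation': array([-2.21613051e+00, -2.22610023e+00,  7.85923987e-04]), 'force': array([-1.21179874, -0.46371979, -0.26226177]), 'wrist_torque': array([-0.03750095,  0.06442423,  0.03981337]), 'opening': 0.02383311046616447}
(np.float64(315.52695079956413), np.float64(119.57880286381916))
```

View pics/w3s.png

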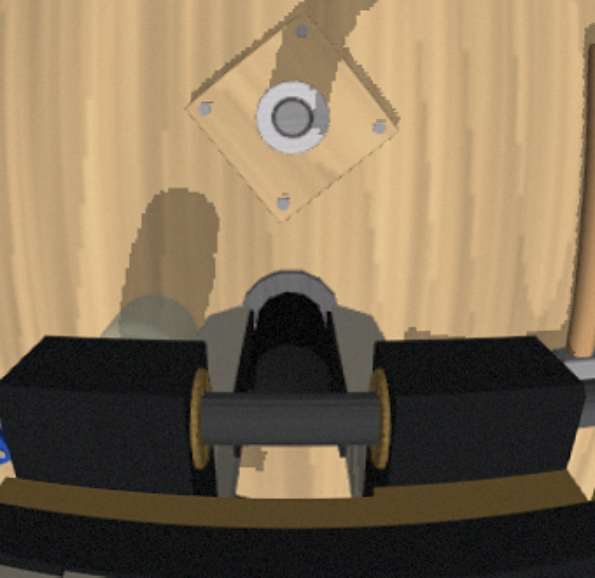

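The cup rim is centred at crop (292,117), image (316.9,116.9). The plug hangs upright in the jaws, with its collar's front edge at crop v≈270.

Run:
```python
from h import *
import pickle
c=pickle.load(open("pics/w3.pkl","rb"))
C=plane(c,316.9,116.9,.072,1); print("cup",C, tri(ray(c,316.9,116.9,True),ray(viewer.get_calibration("side"),291,198)))
s=robot.read_state();print(s['tool_pos'])
E_=plane(c,316.9,204.3,.186,1); print("collar edge",E_,"axis y",E_[1]-.018)
print(totool(np.r_[C[:2],s['tool_pos'][2]]))
```

```text
cup [ 0.60485399 -0.00608967  0.072     ] (array([ 0.60524224, -0.00601018,  0.06636522]), [np.float64(0.4), np.float64(0.4)])
[ 0.60300954 -0.07972713  0.38254769]
collar edge [ 0.60458442 -0.05695238  0.186     ] axis y -0.07495238056566016
[ 7.36353914e+01  1.92493099e+00 -3.05406299e-02]
```

The arm was still settling in that frame, so I take one more frame at rest.

Call:
apply_moves:
  deltas:
    - [15,[0,0,0],0]
    - [15,[0,0,0],0]
    - [15,[0,0,0],0]

```text
t: 6.9
tool_pos: [0.6031, -0.08, 0.3828]
orientation: [2.222, 2.221, 0.0]
force: [-0.4, -0.0, -1.1]
opening: 0.0236
```

Run:
```python
from h import *
def cup(im):
    r=im[85:150,290:345]; s=cv2.cvtColor(r,cv2.COLOR_BGR2HSV); m=((s[...,1]<40)&(s[...,2]>60)).astype('uint8')
    n,l,st,ce=cv2.connectedComponentsWithStats(m); k=1+st[1:,4].argmax()
    q=cv2.findContours((l==k).astype('uint8'),0,1)[0]; (x,y),rad=cv2.minEnclosingCircle(max(q,key=len)); return x+290,y+85,rad,st[k]
print(cup(cv2.imread("pics/w3.png")))
s=robot.read_state(); c=viewer.get_calibration("wrist"); im=viewer.read_camera("wrist"); cv2.imwrite("pics/w4.png",im)
print(s['tool_pos'],abs(s['dq']).max(),-c['R'].T@c['t']); r=cup(im); print(r)
C=plane(c,r[0],r[1],.072,1); print(C,totool(np.r_[C[:2],.3825]))
```

```text
(316.8455810546875, 116.54766654968262, 20.948469161987305, array([   6,   11,   42,   42, 1359], dtype=int32))
[ 0.60312448 -0.08003943  0.38283077] 0.00684943196427956 [ 0.60262971 -0.01072951  0.36147968]
(317.40909004211426, 111.34659004211426, 20.932973861694336, array([   7,    6,   42,   42, 1356], dtype=int32))
[ 0.60471479 -0.00575636  0.072     ] [74.09657239  1.54887437  0.30527711]
```

Call:
apply_moves:
  deltas:
    - [15,[37,1,0],0]
    - [15,[37,0.5,0],0]
    - [15,[0,0,30],0]
    - [15,[0,0,30],0]
    - [15,[0,0,0],0]

```text
t: 7.58
tool_pos: [0.6035, -0.0051, 0.3198]
orientation: [-2.217, -2.219, 0.006]
force: [0.7, -0.4, -0.2]
opening: 0.0231
```

Call:
apply_moves:
  deltas:
    - [15,[0,0,0],0]
    - [15,[0,0,10],0]
    - [15,[0,0,10],0]
    - [15,[0,0,10],0]
    - [15,[0,0,0],0]

```text
t: 8.2
tool_pos: [0.6042, -0.0052, 0.2911]
orientation: [-2.219, -2.221, 0.003]
force: [-0.4, 0.1, -0.6]
opening: 0.0234
```

Call:
apply_moves:
  deltas:
    - [15,[0,0,6],0]
    - [15,[0,0,6],0]
    - [15,[0,0,4],0]
    - [15,[0,0,0],0]
    - [15,[0,0,0],0]

```text
t: 8.82
tool_pos: [0.6048, -0.0052, 0.277]
orientation: [2.22, 2.222, 0.0]
force: [0.1, -0.2, -0.2]
opening: 0.0235
```

Call:
apply_moves:
  deltas:
    - [15,[0,0,1],0]
    - [15,[0,0,1],0]
    - [15,[0,0,1],0]
    - [15,[0,0,0],0]

```text
t: 9.32
tool_pos: [0.6048, -0.0052, 0.2746]
orientation: [2.22, 2.222, 0.0]
force: [-3.3, 0.8, 5.9]
opening: 0.0236
```

Contact came at the expected seating height. I release, rise and look.

Call:
apply_moves:
  deltas:
    - [93,[0,0,0],0]
    - [93,[0,0,0],0]
    - [93,[0,0,0],0]
    - [93,[0,0,0],0]
    - [93,[0,0,0],0]

```text
t: 9.95
tool_pos: [0.6047, -0.0052, 0.2737]
orientation: [-2.22, -2.222, 0.0]
force: [-0.1, 1.0, 0.0]
opening: 0.0688
```

Call:
apply_moves:
  deltas:
    - [93,[0,0,0],0]
    - [93,[0,0,-40],0]
    - [93,[0,0,-60],0]
    - [93,[0,0,-30],0]
    - [93,[0,0,0],0]

```text
t: 10.58
tool_pos: [0.6056, -0.0053, 0.4077]
orientation: [2.217, 2.219, 0.007]
force: [1.1, 0.5, -1.3]
opening: 0.0926
```

Run:
```python
from h import *
d=viewer.read_camera("side"); t=viewer.read_camera("top")
f=lambda i,u,v:cv2.resize(i[v-35:v+35,u-45:u+45],None,fx=4.2,fy=4.2,interpolation=cv2.INTER_CUBIC)
cv2.imwrite("pics/p5.png",np.hstack([f(d,291,195),f(d,340,140)]))
```

```text
(no output)
```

View pics/p5.png

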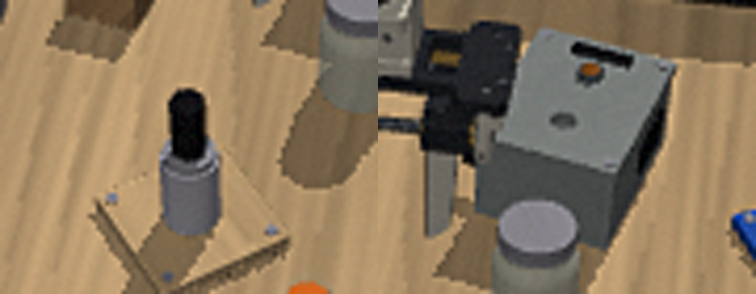

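The side view shows the plug standing upright in the cup on its collar, and the hole free at side pixel about (339.5,133.6). Next is the stylus.

Call:
apply_moves:
  deltas:
    - [93,[57,-26,0],0]
    - [93,[57,-26,0],0]
    - [93,[57,-26,0],0]
    - [93,[57,-27,0],0]
    - [93,[0,0,0],0]

```text
t: 11.3
tool_pos: [0.4975, 0.2251, 0.4014]
orientation: [-2.212, -2.227, 0.005]
force: [-0.3, -0.0, -0.5]
opening: 0.0928
```

Call:
apply_moves:
  deltas:
    - [93,[0,0,0],0]
    - [93,[0,0,0],0]
    - [93,[0,0,0],0]
    - [93,[0,0,0],0]

```text
t: 11.8
tool_pos: [0.5004, 0.2209, 0.4037]
orientation: [-2.222, -2.221, 0.0]
force: [0.4, 0.2, -0.0]
opening: 0.093
```

Run:
```python
from h import *
import pickle
s=robot.read_state(); c=viewer.get_calibration("wrist"); im=viewer.read_camera("wrist"); cv2.imwrite("pics/w6.png",im);pickle.dump(c,open("pics/w6.pkl","wb"))
print(s['tool_pos'],-c['R'].T@c['t'])
u,v=map(int,proj(c,np.array([.5,.293,.155]),1));v=max(v,75); print(u-100,v-75)
cv2.imwrite("pics/w6c.png",cv2.resize(im[v-75:v+75,u-100:u+100],None,fx=4,fy=4))
```

```text
[0.50036863 0.22093717 0.40365071] [0.49990563 0.29020864 0.38231013]
215 37
```

View pics/w6c.png

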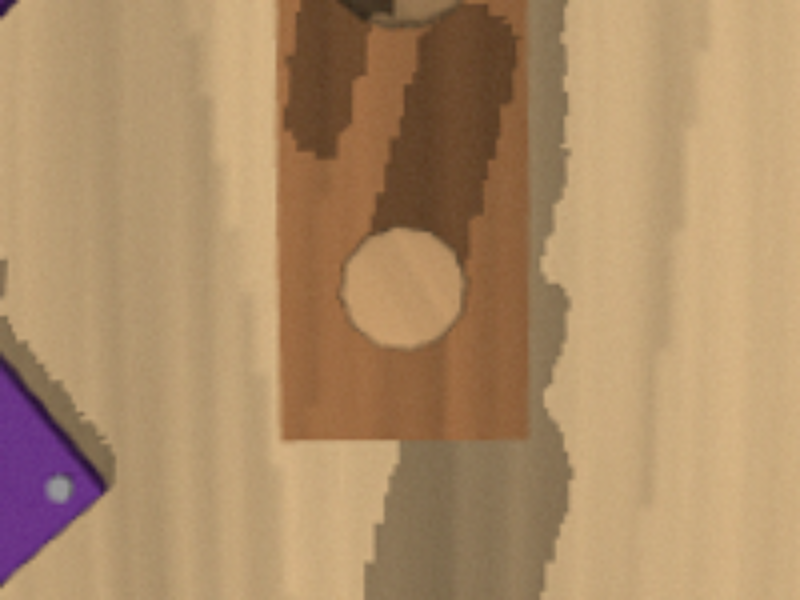

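The stylus top is centred at crop (403,287), image (315.75,108.75). The awl knob is out at the top edge of the crop, about 80 mm away.

Run:
```python
from h import *
import pickle
c=pickle.load(open("pics/w6.pkl","rb"))
P=plane(c,315.75,108.75,.155,1); print(P,tri(ray(c,315.75,108.75,True),ray(viewer.get_calibration("side"),312,279)))
print(totool([P[0],P[1],.123+.167]))
```

```text
[0.50030343 0.29601589 0.155     ] (array([0.50072209, 0.29603051, 0.15666281]), [np.float64(0.4), np.float64(0.4)])
[ 7.49201507e+01 -1.01456143e-02  1.13719665e+02]
```

Call:
apply_moves:
  deltas:
    - [93,[40,0,0],0]
    - [93,[35,0,0],0]
    - [93,[0,0,40],0]
    - [93,[0,0,40],0]
    - [93,[0,0,34],0]

```text
t: 12.48
tool_pos: [0.4997, 0.2965, 0.2881]
orientation: [-2.22, -2.222, 0.001]
force: [0.7, -0.5, -0.9]
opening: 0.0931
```

Call:
apply_moves:
  deltas:
    - [93,[0,0,0],0]
    - [15,[0,0,0],0]
    - [15,[0,0,0],0]
    - [15,[0,0,0],0]
    - [15,[0,0,0],0]
  grip_force: 40

```text
t: 13.1
tool_pos: [0.5001, 0.2968, 0.2906]
orientation: [2.22, 2.222, 0.002]
force: [-0.5, -0.4, -0.1]
opening: 0.0578
```

Call:
apply_moves:
  deltas:
    - [15,[0,0,0],0]
    - [15,[0,0,0],0]
    - [15,[0,0,0],0]
    - [15,[0,0,0],0]
    - [15,[0,0,0],0]

```text
t: 13.72
tool_pos: [0.4999, 0.2967, 0.2897]
orientation: [-2.22, -2.223, 0.0]
force: [0.9, 0.6, 0.1]
opening: 0.0231
```

Call:
apply_moves:
  deltas:
    - [15,[0,0,0],0]
    - [15,[0,0,-15],0]
    - [15,[0,0,-30],0]
    - [15,[0,0,-40],0]
    - [15,[0,0,-40],0]

```text
t: 14.35
tool_pos: [0.4997, 0.2967, 0.417]
orientation: [2.22, 2.222, 0.001]
force: [-0.3, 0.9, -1.5]
opening: 0.0232
```

Stylus lifted (opening 23 mm). I rise clear of the glue bottle and cross to the box, going past the hole so the camera can see it.

Call:
apply_moves:
  deltas:
    - [15,[0,0,-55],0]
    - [15,[-30,0,0],0]
    - [15,[-59,0,0],0]
    - [15,[-59,0,0],0]
    - [15,[-59,0,0],0]

```text
t: 14.98
tool_pos: [0.4996, 0.0881, 0.471]
orientation: [2.219, 2.222, 0.002]
force: [1.1, -0.3, -1.0]
opening: 0.0236
```

Call:
apply_moves:
  deltas:
    - [15,[-59,0,0],0]
    - [15,[-59,0,0],0]
    - [15,[-59,0,0],0]
    - [15,[-59,0,0],0]
    - [15,[-59,0,0],0]

```text
t: 15.6
tool_pos: [0.4998, -0.2071, 0.4712]
orientation: [2.219, 2.221, 0.001]
force: [0.0, 0.2, -1.1]
opening: 0.0233
```

Call:
apply_moves:
  deltas:
    - [15,[-59,0,0],0]
    - [15,[-59,0,0],0]
    - [15,[-30,0,40],0]
    - [15,[0,0,30],0]
    - [15,[0,0,0],0]

```text
t: 16.23
tool_pos: [0.4997, -0.3531, 0.3972]
orientation: [-2.217, -2.218, 0.001]
force: [0.5, 0.4, -0.5]
opening: 0.0236
```

Call:
apply_moves:
  deltas:
    - [15,[0,0,0],0]
    - [15,[0,0,0],0]
    - [15,[0,0,0],0]
    - [15,[0,0,0],0]

```text
t: 16.73
tool_pos: [0.5007, -0.3531, 0.4005]
orientation: [2.219, 2.222, 0.0]
force: [-0.6, -0.5, -1.5]
opening: 0.0234
```

Run:
```python
from h import *
import pickle
s=robot.read_state(); c=viewer.get_calibration("wrist"); im=viewer.read_camera("wrist"); cv2.imwrite("pics/w7.png",im);pickle.dump(c,open("pics/w7.pkl","wb"))
print(s['tool_pos'],s['force'],-c['R'].T@c['t'])
print(proj(c,np.array([.5025,-.2895,.08]),1))
cv2.imwrite("pics/w7c.png",cv2.resize(im[60:360,160:480],None,fx=2,fy=2))
```

```text
[ 0.50071258 -0.35310962  0.40050695] [-0.59674147 -0.47519248 -1.52585147] [ 0.50011033 -0.28384411  0.37913023]
(np.float64(317.41157651314154), np.float64(122.31703783119477))
```

View pics/w7c.png

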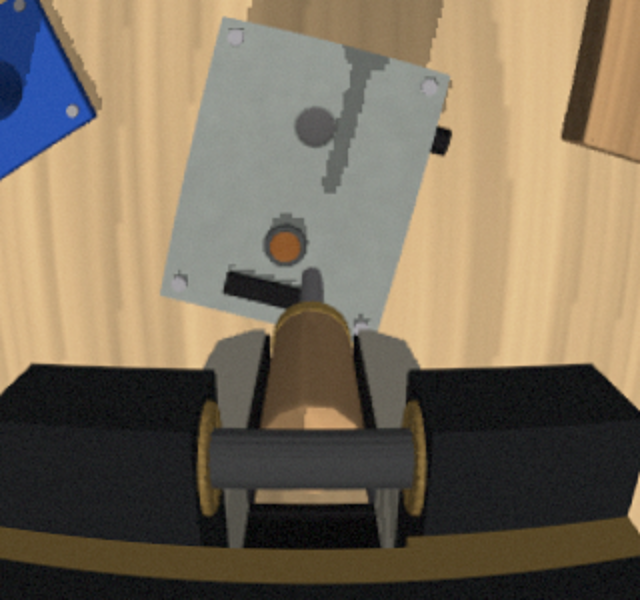

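The hole is centred at crop (315,127), image (317.5,123.5). The rod tip is at crop (312,268), image (316,194), and the stylus hangs straight.

Run:
```python
from h import *
import pickle
c=pickle.load(open("pics/w7.pkl","rb")); im=cv2.imread("pics/w7.png")
g=cv2.cvtColor(im[108:140,300:336],cv2.COLOR_BGR2GRAY); 
H=cv2.HoughCircles(cv2.resize(g,None,fx=4,fy=4),cv2.HOUGH_GRADIENT,1,200,param1=80,param2=15,minRadius=25,maxRadius=60); print(H)
u,v=(H[0,0,0]/4+300-.375,H[0,0,1]/4+108-.375) if H is not None else (317.5,123.5)
print(u,v); P=plane(c,u,v,.08,1); t=plane(c,316,194,.119,1); s=robot.read_state()['tool_pos']
print(P,plane(c,317.5,123.5,.08,1),tri(ray(c,u,v,True),ray(viewer.get_calibration("side"),339.5,133.6)),"tip",t-[0,.0045,0],s, totool([P[0],P[1],s[2]]))
```

```text
[[[70.5 62.5 41. ]]]
317.25 123.25
[ 0.50234696 -0.29040183  0.08      ] [ 0.50258677 -0.2906429   0.08      ] (array([ 0.50189952, -0.29047437,  0.07794857]), [np.float64(0.5), np.float64(0.5)]) tip [ 0.50110879 -0.35486859  0.119     ] [ 0.50063364 -0.35315512  0.40023077] [ 6.27511275e+01  1.79064965e+00 -2.56233134e-02]
```

Call:
apply_moves:
  deltas:
    - [15,[32,1,0],0]
    - [15,[31.5,0.5,0],0]
    - [15,[0,0,0],0]
    - [15,[0,0,0],0]
    - [15,[0,0,20],0]

```text
t: 17.4
tool_pos: [0.5024, -0.2909, 0.381]
orientation: [2.218, 2.219, 0.001]
force: [0.0, 0.3, -1.4]
opening: 0.0234
```

Call:
apply_moves:
  deltas:
    - [15,[0,0,10],0]
    - [15,[0,0,8],0]
    - [15,[0,0,8],0]
    - [15,[0,0,8],0]
    - [15,[0,0,0],0]

```text
t: 18.02
tool_pos: [0.5018, -0.2896, 0.3449]
orientation: [-2.219, -2.222, 0.0]
force: [-0.2, -0.1, -0.6]
opening: 0.0235
```

Call:
apply_moves:
  deltas:
    - [15,[0,0,8],0]
    - [15,[0,0,8],0]
    - [15,[0,0,5],0]
    - [15,[0,0,0],0]
    - [15,[0,0,0],0]

```text
t: 18.65
tool_pos: [0.502, -0.2898, 0.3249]
orientation: [2.22, 2.222, 0.0]
force: [0.2, -0.1, -0.5]
opening: 0.0235
```

The rod is through the hole with no contact. Now I press gently.

Call:
apply_moves:
  deltas:
    - [15,[0,0,2],0]
    - [15,[0,0,2],0]
    - [15,[0,0,1],0]
    - [15,[0,0,0],0]
    - [15,[0,0,0],0]

```text
t: 19.27
tool_pos: [0.502, -0.2898, 0.32]
orientation: [2.22, 2.222, 0.0]
force: [0.7, -0.1, 1.8]
opening: 0.0238
```

Call:
apply_moves:
  deltas:
    - [15,[0,0,1],0]
    - [15,[0,0,1],0]
    - [15,[0,0,1],0]
    - [15,[0,0,0],0]
    - [15,[0,0,0],0]

```text
t: 19.9
tool_pos: [0.502, -0.2898, 0.3169]
orientation: [2.22, 2.222, 0.0]
force: [0.1, -0.2, 2.9]
opening: 0.0233
```

Call:
apply_moves:
  deltas:
    - [15,[0,0,1],0]
    - [15,[0,0,0.5],0]
    - [15,[0,0,0.5],0]
    - [15,[0,0,0],0]
    - [15,[0,0,0],0]

```text
t: 20.52
tool_pos: [0.502, -0.2898, 0.3149]
orientation: [2.22, 2.222, 0.0]
force: [0.2, -0.4, 4.7]
opening: 0.0235
```

Call:
apply_moves:
  deltas:
    - [15,[0,0,0.5],0]
    - [15,[0,0,0],0]
    - [15,[0,0,0],0]

```text
t: 20.9
tool_pos: [0.502, -0.2898, 0.3146]
orientation: [2.22, 2.222, 0.0]
force: [-0.3, 0.1, 5.7]
opening: 0.0237
```

Call:
apply_moves:
  deltas:
    - [15,[0,0,0.5],0]
    - [15,[0,0,0],0]
    - [15,[0,0,0],0]

```text
t: 21.28
tool_pos: [0.5021, -0.2898, 0.3145]
orientation: [2.22, 2.222, 0.0]
force: [-1.0, 1.0, 9.2]
opening: 0.0238
```

Call:
apply_moves:
  deltas:
    - [15,[0,0,0.5],0]
    - [15,[0,0,0],0]
    - [15,[0,0,0],0]

```text
t: 21.65
tool_pos: [0.5021, -0.2899, 0.3144]
orientation: [2.22, 2.222, 0.0]
force: [-2.4, 1.2, 11.0]
opening: 0.0237
```

The force climbs steeply (5.7, then 9.2, then 11 N) while z stays at 0.3144, so the button is on its hard stop. One last look.

Run:
```python
from h import *
d=viewer.read_camera("side"); cv2.imwrite("pics/f.png",cv2.resize(d[60:370,180:500],None,fx=1.9,fy=1.9))
s=robot.read_state(); print(s['t'],s['tool_pos'],s['force'],s['opening'])
```

```text
21.7 [ 0.50210248 -0.28987719  0.31441241] [-1.77821565  1.55004721 11.51356471] 0.023202692551095798
```

View pics/f.png

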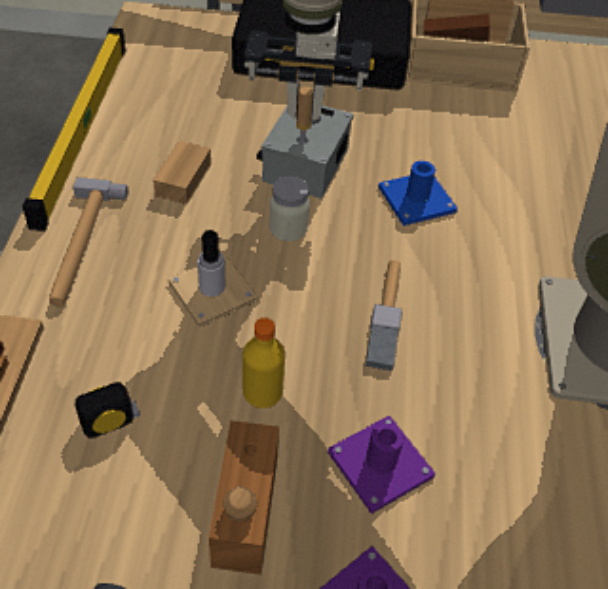

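The picture shows the stylus upright in the hole at crop (305,110) and the plug standing in the cup at (210,262). The awl is still in its block at (240,503), and the other things are undisturbed. I hand the job in.

```bash
python3 -c "
from plant import order; print(order.close_job())"
```

```text
the job is handed in; nothing more can be done
None
```

The job is done and handed in at about 21.7 s of the 67 s allowed; no verdict was reported.

- **Plug:** I pulled it from the box, stood it in the aluminium cup and released it. It made contact at the expected seating height, and later pictures show it upright on its collar.
- **Button:** The stylus rod went through the freed hole without touching it. I pressed until the button stopped moving, with the push rising from 5.7 N to about 11.5 N while the tool height stayed at 0.3144 m. That means it is on its hard stop. The stylus is still gripped (23 mm opening) and still pressing.
- **Other things:** The last side view shows the awl in its block and the other items in that view where they were.

**Disagreements:**
- The cup rim measured about 66 mm high from two views, against 72 mm in the text. The plug seated at the height the text implies.
- The first cup fix after the plug was lifted came from a frame in which the arm was still swinging. I repeated it at rest, and the two agreed to within 1 mm.

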